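Unlock the rock caddy and hold it up level

TASK

Turn the clamp knob on the dock clockwise as far as it goes, so that the sliding bolt is drawn off the rock caddy while the caddy still sits in its dock. Then take the caddy by its handle bar, lift it straight up until it hangs at least 11 cm above its seat, and keep it steady and level there for two seconds with both rocks still in it; the program finishes while still holding it up. Leave the tumbler, the jar and the loose stone where they are.

Things in the scene. Friction and masses are not known exactly. Their poses are not given: they have to be found in the camera images.
- dock: Fixed dock: grey board 210 x 280 x 16 mm (x, y, z) on the table; 10 mm high steel corner stops round the caddy's seat; at its -y end an aluminium housing 78 x 75 mm, top 50 mm above the table, with the clamp knob. Origin at table height; +y points from the knob to the seat, z up. Knob axis at y = -85 mm, seat's middle at y = +75 mm. Its place and yaw (to 35 degrees either way) differ every time.
- seat (a point): The middle of the seat, on the board's top face (16 mm above the table), where the caddy's underside rests at the start. Axes as the dock's.
- knob (a joint): The clamp knob on its vertical axis: 0 is locked, it grows as the knob turns clockwise seen from above, 1.5 rad is the end stop (fully freed). It starts between 0 and 0.2, turns against light friction (about 0.1 N m) and stays where it is left. Each rad draws the bolt 12 mm back; the bolt is off the tongue from 0.85 rad.
- knob_grip (a point): Where to grip the black clamp knob: on its axis, 87 mm above the table. The grip is an upright bar 42 mm long and 14 mm thick, its top 94 mm above the table, on a disc of 44 mm diameter whose top is 64 mm above the table. The point turns with the knob: the bar lies along the point's x axis (the dock's x when the joint reads 0); close the jaws across it, along the point's y.
- bolt_tip (a point): Top of the tip of the flat steel bolt, 24 mm wide and 10 mm thick, 43 mm above the table. It slides along the dock's y axis; at the start it lies 7 to 10 mm over the caddy's steel tongue and holds the caddy down; turning the knob draws it away from the caddy.
- caddy: Loose plywood caddy: open tray 170 x 110 x 40 mm (x, y, z), a divider 32 mm high across its middle, a handle bar along x over the tray on an upright at each end. Origin: centre of its underside; z up. A steel tongue 40 mm wide sticks out 16 mm from its -y side, towards the knob. Empty weight 0.32 kg. It sits on the seat, axes along the dock's within 2 mm and 1 degree.
- handle (a point): Middle of the caddy's handle bar, 111 mm above the caddy's underside (127 mm above the table at the start). The bar is 14 mm thick (caddy y), 18 mm tall and runs 170 mm along the caddy's x axis; below it is free space down to the rocks, which reach at most 50 mm above the caddy's underside.
- rock_big: Loose sandstone lump, 60 x 50 x 40 mm, about 0.24 kg, lying in one half of the caddy (either half, about 41 mm from the middle along the caddy's x). Origin: middle of its flat underside, 8 mm above the caddy's underside.
- rock_small: Loose dark rock, 44 x 36 x 28 mm, about 0.09 kg, lying in the other half of the caddy. Origin: middle of its flat underside.
- tumbler: Bystander: clear plastic tumbler, 72 mm wide at the rim, 100 mm tall, standing on the table. Origin: centre of its underside.
- jar: Bystander: closed glass jar, 56 mm wide, 75 mm tall, on the table. Origin: centre of its underside.
- stone: Bystander: pale loose stone, 85 x 65 x 55 mm, on the table. Origin: middle of its underside.
Not all that is in view belongs to the job. There is more than one size of the caddy; the one meant has the size given above.

How it is judged:
By the outcome, as a careful person would: the job done as asked, in the order asked, and still so for the second after the job is handed in, while the arm keeps its last pose, push and grip.
It also fails if it takes over 54 s, if anything falls off the work surface, if the arm or the gripper's body presses on something with over 40 N, if the wrist force passes 120 N, or if a joint passes its speed limit or range.

ROBOT

A 6-joint arm with a two-finger parallel gripper is mounted at the origin on the work surface. World frame = base frame: x ahead of the robot, y to its left, z up, the work surface at z = 0. Lengths are in m, angles in rad, forces in N, time in s.
With the tool pointing down it reaches from about 0.225 to 0.875 m from the base axis. Payload 3.4 kg.
Tool frame: the origin (TCP) lies midway between the tips of the shut fingers; the grasp point (between the pads) lies 19 mm behind it (manip.grasp_offset is the distance from the TCP to the grasp point, in m); x points along the fingers, y is the direction in which the jaws open and shut, and the axes are right-handed (so a half turn about x gives the same grasp; the last joint's range is limited). The gripper opens to 85 mm and grips with 20 to 120 N. Pads are 22 mm wide; open, the fingers measure 114 mm over their backs; the gripper's body (76 mm by 85 mm) begins 54 mm behind the grasp point. The pads swing forward as they close: fully open they stand 13 mm farther back than shut.
Start: joints at [-1.447, 0.276, 1.505, -0, 1.361, -0.121], TCP at [0.139, -0.558, 0.231] pointing down, gripper open.
Joint ranges: [-2.89, 2.89], [-0.75, 2.08], [0.22, 2.7], [-1.18, 4.32], [0.11, 2.71], [-2.7, 2.7]. Speed limits (rad/s): [2.57, 2.57, 3.14, 3.14, 3.14, 3.14].

INTERFACE

Orientations are given as a unit quaternion [w, x, y, z].
In Python, from rig import manip gives the robot as it stands.
- The arm moves only by the shell command python3 -m creep 'ROWS' [OPENING] [FORCE]. ROWS is a JSON object of lists of equal length, an entry for each row: "delta_pos": the shift along the tool's x, y, z in cm, a list of three; "dr": the turn, a rotation vector about the tool's x, y, z in rad, a list of three. In form: {"delta_pos": [[dx, dy, dz], ...], "dr": [[rx, ry, rz], ...]}. A call has 1 to 10 rows; each row is the pose to reach, as a shift and turn from the pose commanded when the call began, along the tool's axes at that moment; what a row does not reach only later rows make up. A row lasts 1/10 s, in which the tool goes at most 50 mm and 8.59 degrees, less where a joint would pass 70% of its speed; a pose out of reach is approached as far as the arm can. A call with a gripper value outside its range is refused whole. OPENING is the opening, from -1 (shut) to 1 (fully open), set as the call begins (- or left out, the last holds). The fingers move at their own pace and stop on an object; FORCE is the grip in N (left out, the last holds). Time passes only in rows, so rows that repeat a pose let the fingers close. It gives the time, the measured TCP pose, the force and the opening at its end, in the units of the state.
- manip.get_state(): the state, without advancing time (a new reading comes with each control period).
- manip.get_image(name): name is "scene" or "top" or "wrist"; returns a dict with "pixels" (480x640x3 uint8, blue, green, red), "depth" (480x640 float32, m along the optical axis (not along the pixel's ray), 0 where there is no reading), "intrinsics" (3x3 intrinsics, pixels), "rvec" (rotation vector, rad) and "tvec" (3), from world to camera coordinates, as OpenCV has them. Camera axes: x right, y down, z forward; pixel columns grow to the right and rows downward; lengths in m; the calibration is good to about 2 mm. A picture is of the moment at which its call begins.
- manip.sign_off(): hands the job in, once; it reports no verdict.
The state is a dict: "clock": time; "qpos": joint angles; "qd": joint speeds; "effort": joint torques, N m; "position": TCP position; "ee_rot": TCP orientation; "contact_force": force on the tool from outside, world axes, zero at the start; "moment": the same for the moment, N m; "width": finger opening in m.
Only numpy, scipy, OpenCV 4.12 (cv2) and the standard library are available. Lean on these libraries where they do the work, as an engineer would, in place of code of your own. Each camera call takes 0.05 s, during which the arm holds its last target. There are 200 camera calls.

## Working session

There is one attempt and no reset: what is moved stays moved. The work goes in short steps, Python scripts to look and compute and a shell command to move; the robot and the scene stay as the last step left them, time stands still between calls to the robot, and variables do not carry over. Pictures are saved under pics/ and viewed, about 8 in all and at most 12, crops included, and the job is handed in when it is done.

```bash
mkdir -p pics; cat > h.py <<'E'
import numpy as np, cv2
from rig import manip
from scipy.spatial.transform import Rotation as R
def snap(name,fn=None):
    im=manip.get_image(name); np.savez('pics/%s.npz'%(fn or name),**im)
    cv2.imwrite('pics/%s.png'%(fn or name),im['pixels']); return im
def world(im,u,v,z=None,d=None):
    K=np.array(im['intrinsics']);M=cv2.Rodrigues(np.array(im['rvec'],float))[0];t=np.array(im['tvec']).ravel()
    r=M.T@np.linalg.inv(K)@[u,v,1]; c=-M.T@t
    if z is not None: return c+r*(z-c[2])/r[2]
    d=im['depth'][int(v),int(u)] if d is None else d
    return c+r*d
def cloud(im):
    K=np.array(im['intrinsics']);M=cv2.Rodrigues(np.array(im['rvec'],float))[0];t=np.array(im['tvec']).ravel()
    v,u=np.mgrid[:480,:640];d=im['depth']
    P=np.stack([(u-K[0,2])/K[0,0]*d,(v-K[1,2])/K[1,1]*d,d],-1)
    return (P-t)@M
E
python3 - <<'E'
from h import *
for n in('top','scene'):
    snap(n)
a=cv2.imread('pics/top.png');
s=manip.get_state();print(s)
print(manip.grasp_offset)
E
```

```text
{'clock': 0.1, 'qpos': array([-1.44698671e+00,  2.76540727e-01,  1.50598304e+00, -2.35949576e-05,
        1.36069125e+00, -1.21007802e-01]), 'qd': array([ 0.00150874, -0.00079805, -0.00189088, -0.00071979,  0.00211779,
       -0.00054006]), 'effort': array([ 1.62896613e-03, -4.17698228e+01, -2.46405262e+01, -2.06685659e-04,
        5.84549867e-03,  6.46421199e-06]), 'position': array([ 0.13929359, -0.55740371,  0.23053045]), 'ee_rot': array([-0.08576816, -0.70180638, -0.08691532,  0.7018243 ]), 'contact_force': array([-1.03904576,  0.05247245,  0.25321586]), 'moment': array([-0.01090947,  0.05135387, -0.01200794]), 'width': 0.08529764375545723}
0.0187
```

View pics/top.png

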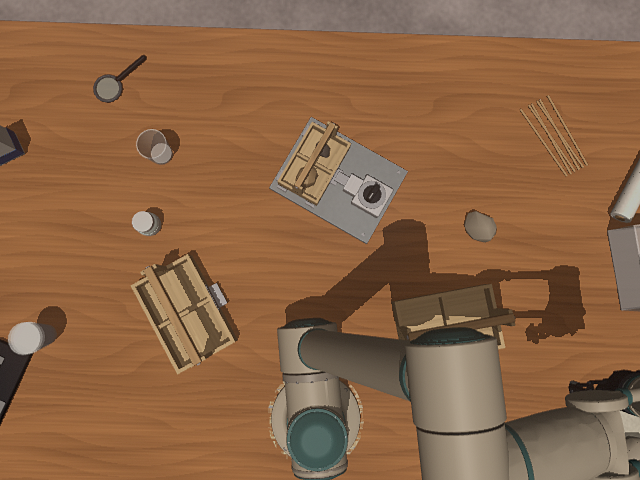

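View pics/scene.png

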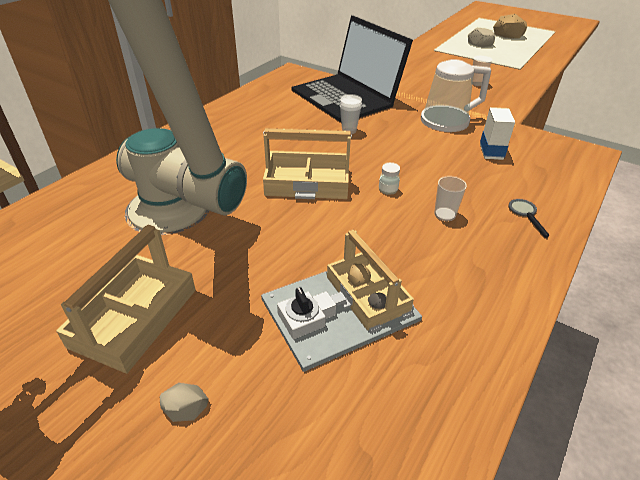

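The top view shows the dock at about (340,180), with the knob at (373,193) and the handle bar running from (300,187) to (334,125). The two larger caddies elsewhere are decoys. Next I'll measure from the depth data and an enlarged crop.

```bash
python3 - <<'E'
from h import *
im=dict(np.load('pics/top.npz'))
P=cloud(im)
for q in [(314,119),(406,172),(369,242),(272,186)]: print('board',q,world(im,*q,z=.016).round(4))
for q in [(373,193)]: print(P[q[1],q[0]].round(4), world(im,*q,z=.094).round(4))
reg=np.zeros((480,640),bool);reg[105:250,260:415]=1
h=reg&(P[...,2]>.125)&(P[...,2]<.15);Q=P[h]; print('handle',h.sum(),Q.mean(0).round(4),Q.min(0).round(3),Q.max(0).round(3))
r=cv2.minAreaRect(Q[:,:2].astype(np.float32)*1000);print(r)
k=reg.copy();k[:,:352]=0
k&=(P[...,2]>.078)&(P[...,2]<.11);Q=P[k];print('knobbar',k.sum(),Q.mean(0).round(4),cv2.minAreaRect(Q[:,:2].astype(np.float32)*1000))
k=reg.copy();k[:,:345]=0
k&=(P[...,2]>.045)&(P[...,2]<.07);Q=P[k];print('housing',k.sum(),Q.mean(0).round(4),cv2.minAreaRect(Q[:,:2].astype(np.float32)*1000))
k=reg&(P[...,2]>.010)&(P[...,2]<.022);Q=P[k];print('board',cv2.minAreaRect(Q[:,:2].astype(np.float32)*1000),np.median(Q[:,2]))
cv2.imwrite('pics/crop.png',cv2.resize(im['pixels'][108:248,262:412],None,fx=4,fy=4,interpolation=cv2.INTER_CUBIC))
E
```

```text
board (314, 119) [0.7317 0.0253 0.016 ]
board (406, 172) [ 0.6038 -0.2079  0.016 ]
board (369, 242) [ 0.4259 -0.1191  0.016 ]
board (272, 186) [0.5579 0.1244 0.016 ]
[ 0.5347 -0.118   0.0945] [ 0.5348 -0.1181  0.094 ]
handle 503 [0.6119 0.0225 0.1346] [ 0.533 -0.028  0.126] [0.694 0.072 0.143]
((612.997314453125, 22.232730865478516), (25.747533798217773, 171.8729705810547), 62.19631576538086)
knobbar 111 [ 0.5374 -0.1182  0.0924] ((538.642578125, -119.01779174804688), (13.86989688873291, 42.58953094482422), 56.655033111572266)
housing 1081 [ 0.5455 -0.1083  0.0534] ((572.6253051757812, -87.06529998779297), (188.51443481445312, 91.8742904663086), 44.01519012451172)
board ((581.9432373046875, -30.410079956054688), (296.806884765625, 218.61569213867188), 61.86029815673828) 0.01591638215024371
```

View pics/crop.png

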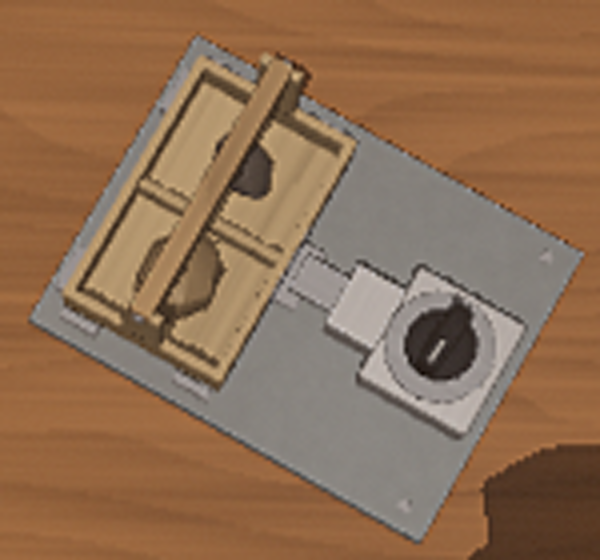

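```bash
cat >> h.py <<'E'
def Rt(s=None):
    q=np.array((s or manip.get_state())['ee_rot']);return R.from_quat(q[[1,2,3,0]])
def yawdeg(M): y=M.as_matrix()[:,1]; return np.degrees(np.arctan2(y[1],y[0]))
def down(deg): # tool-down orientation with tool y at yaw deg
    a=np.radians(deg);y=np.array([np.cos(a),np.sin(a),0]);x=np.array([0,0,-1.]);return R.from_matrix(np.stack([x,y,np.cross(x,y)],1))
def go(p,deg):
    s=manip.get_state();M=Rt(s);print('at',s['position'].round(4),'yaw',yawdeg(M).round(2),'q',s['qpos'].round(3),'F',s['contact_force'].round(1),'w',s['width'].round(4),'t',s['clock'])
    print('delta cm',(M.inv().apply(np.array(p)-s['position'])*100).round(2),'dr',(M.inv()*down(deg)).as_rotvec().round(4))
E
python3 - <<'E'
from h import *
print(Rt().as_matrix().round(3))
for d in (56.7,-123.3,61.3-180): go([.5386,-.119,.25],d)
E
```

```text
[[-0.     0.242 -0.97 ]
 [ 0.002 -0.97  -0.242]
 [-1.    -0.002 -0.   ]]Traceback (most recent call last):
  File "<stdin>", line 3, in <module>
  File "h.py", line 24, in go
    s=manip.get_state();M=Rt(s);print('at',s['position'].round(4),'yaw',yawdeg(M).round(2),'q',s['qpos'].round(3),'F',s['contact_force'].round(1),'w',s['width'].round(4),'t',s['clock'])
                                                                                                                                                      ^^^^^^^^^^^^^^^^
AttributeError: 'float' object has no attribute 'round'
```

```bash
sed -i "s/s\['width'\].round(4)/round(float(s['width']),4)/" h.py; python3 - <<'E'
from h import *
P=cloud(dict(np.load('pics/top.npz')))
for q in [(510,318),(420,310),(480,225),(318,440),(299,340)]: print(q,P[q[1],q[0]].round(3))
go([.5386,-.119,.22],56.7)
E
```

```text
(510, 318) [ 0.256 -0.415  0.164]
(420, 310) [ 0.264 -0.247  0.014]
(480, 225) [ 0.472 -0.383  0.051]
(318, 440) [ 0.001 -0.002  0.223]
(299, 340) [0.198 0.043 0.198]
at [ 0.1393 -0.5574  0.2305] yaw -75.97 q [-1.447  0.277  1.506 -0.     1.361 -0.121] F [-1.   0.1  0.3] w 0.0853 t 0.1
delta cm [  1.11 -32.85 -49.37] dr [-2.3156e+00 -2.0000e-03  6.0000e-04]
```

```bash
python3 -m creep '{"delta_pos": [[-3,-3,-4.5],[-4,-6,-9],[-4,-9,-13.5],[-4,-12,-18],[-4,-15,-22.5],[-4,-18,-27],[-4,-21,-31.5],[-3,-24,-36],[-2,-27,-40.5],[-1,-29,-43.6]], "dr": [[-0.14,0,0],[-0.28,0,0],[-0.42,0,0],[-0.56,0,0],[-0.7,0,0],[-0.84,0,0],[-0.98,0,0],[-1.12,0,0],[-1.26,0,0],[-1.4,0,0]]}' 1 40; python3 -c "
from h import *
go([.5386,-.119,.22],56.7)"
```

```text
clock: 1.1
position: [0.4706, -0.1936, 0.2481]
ee_rot: [0.52, 0.48, 0.519, -0.48]
contact_force: [0.8, -0.7, -0.6]
width: 0.0856
at [ 0.4706 -0.1936  0.2481] yaw 4.58 q [-0.527  0.166  1.611 -0.     1.364 -0.607] F [ 0.8 -0.7 -0.6] w 0.0856 t 1.1
delta cm [ 2.81  7.37 -6.9 ] dr [-9.097e-01  1.000e-03 -3.000e-04]
```

```bash
python3 -m creep '{"delta_pos": [[0,2.5,-2.5],[0,5,-5],[1,7,-6.5],[2,7.2,-6.8],[2.4,7.2,-6.8],[2.4,7.2,-6.8],[2.4,7.2,-6.8],[2.4,7.2,-6.8],[2.4,7.2,-6.8],[2.4,7.2,-6.8]], "dr": [[-0.14,0,0],[-0.28,0,0],[-0.42,0,0],[-0.56,0,0],[-0.7,0,0],[-0.84,0,0],[-0.91,0,0],[-0.91,0,0],[-0.91,0,0],[-0.91,0,0]]}'; python3 -c "
from h import *
go([.5386,-.119,.22],56.7)
im=snap('wrist','w1');P=cloud(im);z=P[...,2]
k=(z>.085)&(z<.1)&(np.hypot(P[...,0]-.539,P[...,1]+.119)<.04);Q=P[k];print(k.sum(),Q.mean(0).round(4),cv2.minAreaRect(Q[:,:2].astype(np.float32)*1000))"
```

```text
clock: 2.1
position: [0.5362, -0.1223, 0.224]
ee_rot: [0.677, 0.205, 0.677, -0.205]
contact_force: [-0.2, -0.4, -0.1]
width: 0.0854
at [ 0.5362 -0.1223  0.224 ] yaw 56.31 q [-0.351  0.243  1.57  -0.     1.329 -1.334] F [-0.2 -0.4 -0.1] w 0.0854 t 2.1
delta cm [0.4  0.41 0.02] dr [-0.0068 -0.0002  0.0001]
815 [ 0.5374 -0.1204  0.0946] ((538.4738159179688, -121.30073547363281), (13.32851505279541, 41.32147216796875), 56.7662467956543)
```

View pics/w1.png

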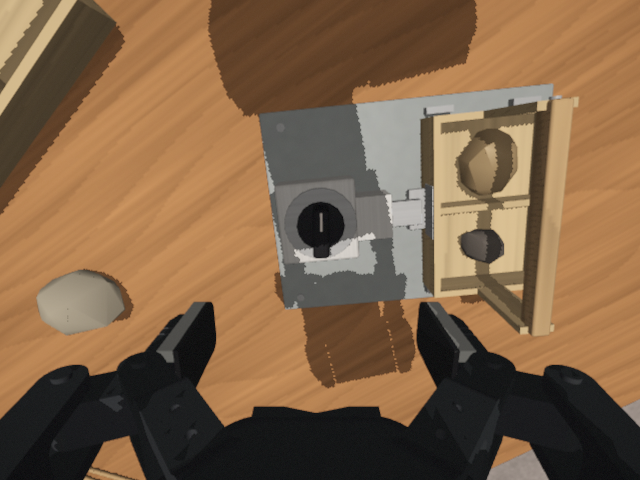

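The wrist view shows the knob at (321,224), its bar upright in the picture and so across the jaws. The bolt's at (405,212), over the tongue, and the small caddy's handle is at (552,215). Both depth fits agree on the knob at (0.5385, -0.120), bar yaw 56.7°. Lowering onto it.

```bash
python3 -m creep '{"delta_pos": [[3,0.3,0],[6,0.3,0],[9,0.3,0],[11,0.3,0.05],[13,0.3,0.05],[14.5,0.3,0.05],[15.5,0.3,0.05],[15.5,0.3,0.05],[15.5,0.3,0.05]], "dr": [[-0.01,0,0],[-0.01,0,0],[-0.01,0,0],[-0.01,0,0],[-0.01,0,0],[-0.01,0,0],[-0.01,0,0],[-0.01,0,0],[-0.01,0,0]]}'; python3 -c "
from h import *
go([.5385,-.120,.069],56.7)"; python3 -m creep '{"delta_pos": [[0,0,0],[0,0,0],[0,0,0],[0,0,0],[0,0,0],[0,0,0],[0,0,0],[0,0,0]], "dr": [[0,0,0],[0,0,0],[0,0,0],[0,0,0],[0,0,0],[0,0,0],[0,0,0],[0,0,0]]}' -1 40;  python3 -c "
from h import *
go([.5385,-.120,.069],56.7)"
```

```text
clock: 3.05
position: [0.5387, -0.1202, 0.0695]
ee_rot: [0.678, 0.201, 0.678, -0.201]
contact_force: [0.1, -0.1, 0.6]
width: 0.0855
at [ 0.5387 -0.1202  0.0695] yaw 56.94 q [-0.346  0.38   1.79  -0.     0.971 -1.339] F [ 0.1 -0.1  0.6] w 0.0855 t 3.05
delta cm [ 0.05  0.   -0.03] dr [ 0.0042  0.0007 -0.0001]
clock: 3.85
position: [0.5389, -0.1194, 0.0696]
ee_rot: [0.678, 0.202, 0.678, -0.201]
contact_force: [1.1, 5.5, 4.7]
width: 0.0134
at [ 0.5389 -0.1194  0.0696] yaw 56.93 q [-3.450e-01  3.800e-01  1.790e+00  1.000e-03  9.700e-01 -1.339e+00] F [1.1 5.5 4.7] w 0.0134 t 3.85
delta cm [ 0.06 -0.07 -0.  ] dr [ 0.0039  0.0006 -0.0014]
```

```bash
python3 -m creep '{"delta_pos": [[0,0.08,0],[0,0.08,0],[0,0.08,0],[0,0.08,0],[0,0.08,0],[0,0.08,0],[0,0.08,0],[0,0.08,0],[0,0.08,0],[0,0.08,0]], "dr": [[0.1,0,0],[0.24,0,0],[0.38,0,0],[0.52,0,0],[0.66,0,0],[0.8,0,0],[0.94,0,0],[1.08,0,0],[1.22,0,0],[1.36,0,0]]}';  python3 -c "
from h import *
go([.5385,-.120,.069],-24.6);print(manip.get_state()['moment'])"
```

```text
clock: 4.85
position: [0.5401, -0.1189, 0.0696]
ee_rot: [0.399, 0.585, 0.399, -0.583]
contact_force: [3.1, 4.5, 3.1]
width: 0.0132
at [ 0.5401 -0.1189  0.0696] yaw -21.3 q [-0.343  0.381  1.789  0.002  0.969  0.027] F [3.1 4.5 3.1] w 0.0132 t 4.85
delta cm [ 0.06 -0.11  0.16] dr [ 0.0575 -0.0016 -0.0024]
[ 0.7945712  -0.35139311  0.10799407]
```

```bash
python3 -m creep '{"delta_pos": [[0,0,0],[0,0,0],[0,0,0],[0,0,0]], "dr": [[0.04,0,0],[0.06,0,0],[0.07,0,0],[0.07,0,0]]}';  python3 -c "
from h import *
go([.5385,-.120,.069],-24.6);print(manip.get_state()['moment'])"; python3 -m creep '{"delta_pos": [[0,0,0],[0,0,0],[0,0,0]], "dr": [[0.03,0,0],[0.04,0,0],[0.04,0,0]]}';  python3 -c "
from h import *
go([.5385,-.120,.069],-24.6);print(manip.get_state()['moment'])"
```

```text
clock: 5.25
position: [0.5402, -0.1189, 0.0696]
ee_rot: [0.381, 0.597, 0.38, -0.595]
contact_force: [3.2, 4.2, 3.5]
width: 0.0135
at [ 0.5402 -0.1189  0.0696] yaw -24.88 q [-3.430e-01  3.810e-01  1.789e+00  1.000e-03  9.690e-01  9.000e-02] F [3.2 4.2 3.5] w 0.0135 t 5.25
delta cm [ 0.06 -0.11  0.17] dr [-0.005  -0.0014 -0.0025]
[ 0.82543783 -0.37310662  0.68275852]
clock: 5.55
position: [0.5402, -0.1189, 0.0696]
ee_rot: [0.37, 0.604, 0.369, -0.602]
contact_force: [3.6, 6.3, 3.8]
width: 0.0135
at [ 0.5402 -0.1189  0.0696] yaw -26.99 q [-0.343  0.381  1.789  0.     0.969  0.128] F [3.6 6.3 3.8] w 0.0135 t 5.55
delta cm [ 0.06 -0.1   0.17] dr [-0.0418 -0.0007 -0.0027]
[ 1.02811395 -0.50039429  1.50725953]
```

The turning moment rose from 0.1 to 1.5 N m at the expected yaw, so the knob's at its end stop. I'll ease off, open, rise and look.

```bash
python3 -m creep '{"delta_pos": [[0,0,0],[0,0,0],[0,0,0],[0,0,0],[0,0,0],[0,0,0],[0,0,0]], "dr": [[-0.04,0,0],[-0.04,0,0],[-0.04,0,0],[-0.04,0,0],[-0.04,0,0],[-0.04,0,0],[-0.04,0,0]]}' 1; python3 -m creep '{"delta_pos": [[-2,0,0],[-5,0,0],[-9,0,0],[-13,0,0],[-16,0,0],[-16,0,0]], "dr": [[0,0,0],[0,0,0],[0,0,0],[0,0,0],[0,0,0],[0,0,0]]}'; python3 -c "
from h import *
go([.6145,.0225,.24],61.3)
im=snap('wrist','w2');P=cloud(im);z=P[...,2]
k=(z>.085)&(z<.1)&(np.hypot(P[...,0]-.539,P[...,1]+.119)<.04);Q=P[k];print(k.sum(),Q.mean(0).round(4),cv2.minAreaRect(Q[:,:2].astype(np.float32)*1000))
k=(z>.125)&(z<.145)&(np.hypot(P[...,0]-.613,P[...,1]-.022)<.1);Q=P[k];print(k.sum(),Q.mean(0).round(4),cv2.minAreaRect(Q[:,:2].astype(np.float32)*1000))
cv2.imwrite('pics/w2.png',im['pixels'])
"
```

```text
clock: 6.25
position: [0.5388, -0.1194, 0.0691]
ee_rot: [-0.38, -0.596, -0.38, 0.596]
contact_force: [-0.3, -0.3, 1.4]
width: 0.0852
clock: 6.85
position: [0.5415, -0.1203, 0.2342]
ee_rot: [0.383, 0.598, 0.377, -0.594]
contact_force: [0.3, 0.7, 0.3]
width: 0.0856
at [ 0.5415 -0.1203  0.2342] yaw -24.98 q [-0.344  0.238  1.551 -0.     1.342  0.092] F [0.3 0.7 0.3] w 0.0856 t 6.85
delta cm [ -0.56   0.6  -16.03] dr [-1.5058  0.0071 -0.0089]
777 [ 0.539  -0.1197  0.0947] ((538.4644775390625, -120.90113830566406), (41.84049987792969, 13.89583969116211), 65.1430892944336)
3483 [0.6268 0.0061 0.1331] ((609.8587036132812, 10.768474578857422), (14.961326599121094, 172.2415008544922), 65.02082061767578)
```

View pics/w2.png

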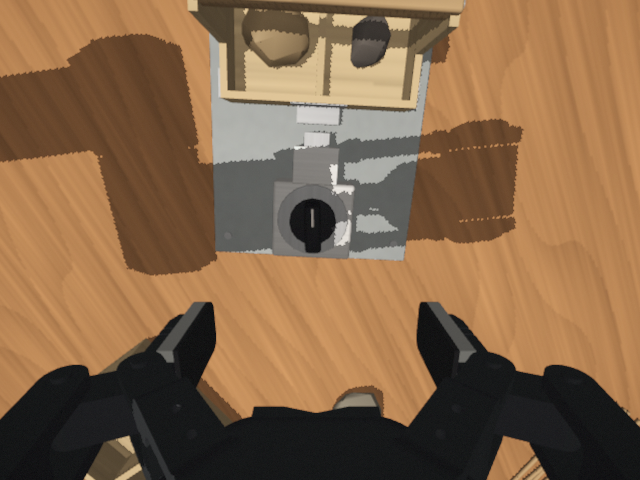

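The knob bar now lies at 65.1° modulo 180°, which is about 1.5 rad from the dock's x axis. The bolt tip at (317,138) stands well clear of the tongue at (318,115). Next is going above the handle, about 9 mm towards the big rock because that's where the centre of mass lies.

```bash
python3 -m creep '{"delta_pos": [[-1,0,-2],[-1.6,0,-5],[-1.6,0,-8],[-1.6,0,-11],[-1.6,0,-13],[-1.6,-0.2,-15],[-1.6,-0.3,-16],[-1.6,-0.3,-16],[-1.6,-0.3,-16],[-1.6,-0.3,-16]], "dr": [[-0.14,0,0],[-0.28,0,0],[-0.42,0,0],[-0.56,0,0],[-0.7,0,0],[-0.84,0,0],[-0.98,0,0],[-1.12,0,0],[-1.26,0,0],[-1.4,0,0]]}'; python3 -m creep '{"delta_pos": [[0,0,0],[0,0,0],[0,0,0]], "dr": [[-0.1,0,0],[-0.1,0,0],[-0.1,0,0]]}'; python3 -c "
from h import *
go([.606,.026,.25],61.3)
im=snap('wrist','w3');P=cloud(im);z=P[...,2]
k=(z>.132)&(z<.145)&(np.hypot(P[...,0]-.613,P[...,1]-.022)<.1);Q=P[k];print(k.sum(),Q.mean(0).round(4),np.median(Q[:,2]),cv2.minAreaRect(Q[:,:2].astype(np.float32)*1000))
"
```

```text
clock: 7.9
position: [0.6027, 0.0272, 0.2429]
ee_rot: [0.674, 0.209, 0.677, -0.21]
contact_force: [-0.2, 0.1, 1.6]
width: 0.0853
clock: 8.2
position: [0.603, 0.0269, 0.2438]
ee_rot: [0.684, 0.178, 0.685, -0.178]
contact_force: [0.8, 0.6, 0.3]
width: 0.0854
at [0.603  0.0269 0.2438] yaw 60.84 q [-0.07   0.314  1.418 -0.     1.412 -1.132] F [0.8 0.6 0.3] w 0.0854 t 8.2
delta cm [-0.62  0.06  0.3 ] dr [-0.008  -0.0021  0.0012]
3833 [0.6065 0.024  0.1369] 0.13702583374719615 ((613.4527587890625, 21.447589874267578), (23.649551391601562, 171.27281188964844), 63.16721725463867)
```

View pics/w3.png

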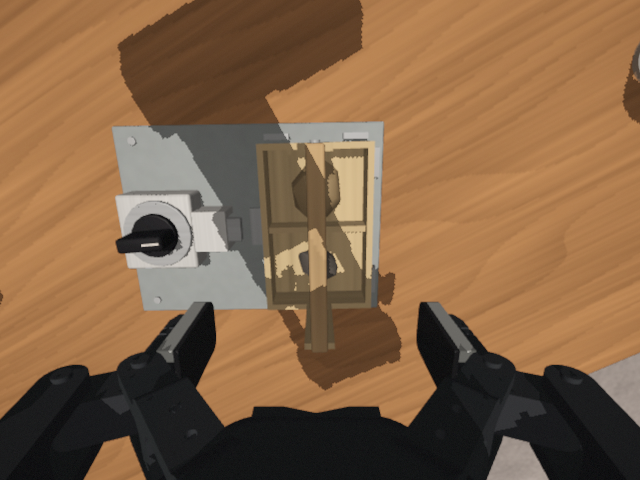

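The handle bar is centred between the fingers at column 318, parallel to the pads, with the big rock in the upper half at (317,190). Lowering and gripping.

```bash
python3 -m creep '{"delta_pos": [[3,0,0.2],[6,0,0.3],[9,0,0.3],[11,0,0.3],[12.5,0,0.3],[13.5,0,0.3],[13.6,0,0.3],[13.6,0,0.3]], "dr": [[0,0,0],[0,0,0],[0,0,0],[0,0,0],[0,0,0],[0,0,0],[0,0,0],[0,0,0]]}'; python3 -m creep '{"delta_pos": [[0,0,0],[0,0,0],[0,0,0],[0,0,0],[0,0,0],[0,0,0],[0,0,0],[0,0,0]], "dr": [[0,0,0],[0,0,0],[0,0,0],[0,0,0],[0,0,0],[0,0,0],[0,0,0],[0,0,0]]}' -1 80;  python3 -c "
from h import *
go([.6056,.0259,.108],61.3)"
```

```text
clock: 9.05
position: [0.6065, 0.0255, 0.1094]
ee_rot: [0.685, 0.177, 0.684, -0.177]
contact_force: [0.0, 0.7, 0.3]
width: 0.0853
clock: 9.85
position: [0.6066, 0.0256, 0.1096]
ee_rot: [0.685, 0.177, 0.684, -0.177]
contact_force: [0.4, 0.2, 2.2]
width: 0.0129
at [0.6066 0.0256 0.1096] yaw 60.96 q [-0.072  0.411  1.617  0.     1.113 -1.137] F [0.4 0.2 2.2] w 0.0129 t 9.85
delta cm [ 0.16 -0.02 -0.1 ] dr [-0.0059  0.0008 -0.0005]
```

```bash
python3 -m creep '{"delta_pos": [[-0.2,0,0],[-0.5,0,0],[-0.9,0,0],[-1.4,0,0],[-2,0,0],[-2,0,0],[-2,0,0]], "dr": [[0,0,0],[0,0,0],[0,0,0],[0,0,0],[0,0,0],[0,0,0],[0,0,0]]}';  python3 -c "
from h import *
go([.6066,.0256,.245],61.3); print(manip.get_state()['moment'])"
```

```text
clock: 10.55
position: [0.6064, 0.0255, 0.1295]
ee_rot: [0.685, 0.177, 0.684, -0.177]
contact_force: [-0.8, -0.0, -6.1]
width: 0.013
at [0.6064 0.0255 0.1295] yaw 60.97 q [-0.073  0.393  1.591 -0.     1.157 -1.137] F [-0.8 -0.  -6.1] w 0.013 t 10.55
delta cm [-11.55   0.02   0.02] dr [-0.0058  0.0006 -0.0002]
[-0.02216317  0.0061069   0.04179961]
```

The force reads 6.1 N, about the caddy plus both rocks, with almost no moment. Lifting on to about 13.5 cm.

```bash
python3 -m creep '{"delta_pos": [[-0.6,0,0],[-1.6,0,0],[-3,0,0],[-4.5,0,0],[-6,0,0],[-7.5,0,0],[-9,0,0],[-10.3,0,0],[-11.2,0,0],[-11.6,0,0]], "dr": [[0,0,0],[0,0,0],[0,0,0],[0,0,0],[0,0,0],[0,0,0],[0,0,0],[0,0,0],[0,0,0],[0,0,0]]}'; python3 -m creep '{"delta_pos": [[0,0,0],[0,0,0],[0,0,0],[0,0,0],[0,0,0],[0,0,0],[0,0,0],[0,0,0],[0,0,0],[0,0,0]], "dr": [[0,0,0],[0,0,0],[0,0,0],[0,0,0],[0,0,0],[0,0,0],[0,0,0],[0,0,0],[0,0,0],[0,0,0]]}';python3 -c "
from h import *
go([.6066,.0256,.245],61.3); print(manip.get_state()['moment'])
im=snap('scene','s2');snap('wrist','w4')
P=cloud(im)
i=im['pixels'][60:380,200:500];cv2.imwrite('pics/s2c.png',cv2.resize(i,None,fx=1.8,fy=1.8))
"
```

```text
clock: 11.55
position: [0.6067, 0.0255, 0.2465]
ee_rot: [0.685, 0.177, 0.684, -0.177]
contact_force: [0.2, -0.5, -5.9]
width: 0.0127
clock: 12.55
position: [0.6062, 0.0255, 0.2452]
ee_rot: [0.685, 0.177, 0.685, -0.177]
contact_force: [-0.2, 0.3, -6.8]
width: 0.0122
at [0.6062 0.0255 0.2452] yaw 60.97 q [-0.073  0.317  1.411 -0.     1.414 -1.137] F [-0.2  0.3 -6.8] w 0.0122 t 12.55
delta cm [0.02 0.03 0.03] dr [-0.0058  0.0001  0.0001]
[-0.06279983  0.06068753  0.00765989]
```

View pics/s2c.png

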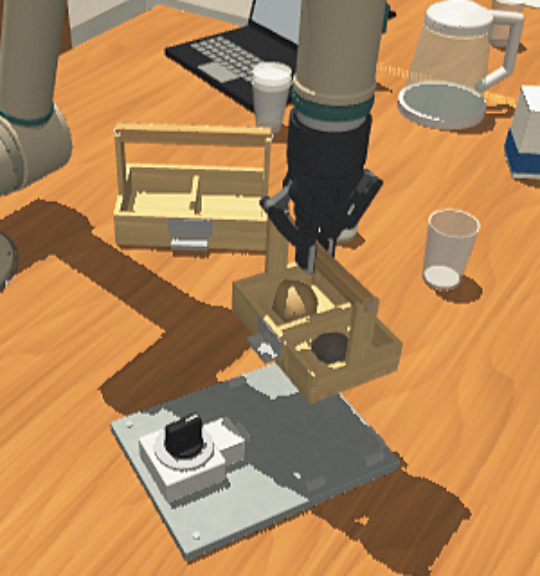

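View pics/w4.png

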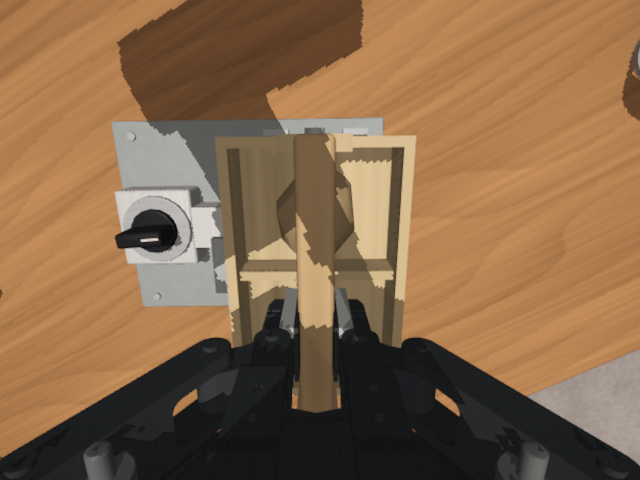

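The caddy hangs above the dock with both rocks in it: scene crop (295,300) and (330,347). I'll hold two more seconds and check the level by depth.

```bash
for i in 1 2; do python3 -m creep '{"delta_pos": [[0,0,0],[0,0,0],[0,0,0],[0,0,0],[0,0,0],[0,0,0],[0,0,0],[0,0,0],[0,0,0],[0,0,0]], "dr": [[0,0,0],[0,0,0],[0,0,0],[0,0,0],[0,0,0],[0,0,0],[0,0,0],[0,0,0],[0,0,0],[0,0,0]]}'; done; python3 -c "
from h import *
im=snap('wrist','w5');P=cloud(im)
p=[P[v,u] for u,v in [(230,145),(405,145),(240,300),(393,300),(317,145),(317,250)]]
for q in p: print(q.round(4))
A=np.array(p[:4]);c=np.linalg.lstsq(np.c_[A[:,:2],np.ones(4)],A[:,2],rcond=None)[0];print('tilt deg',np.degrees(np.hypot(*c[:2])))
im=snap('wrist','w6'); Q=cloud(im);print('motion',[(Q[v,u]-P[v,u]).round(4) for u,v in [(230,145),(405,145)]])
s=snap('top','t2');o=dict(np.load('pics/top.npz'));T=cloud(s);O=cloud(o)
for q in [(152,143),(145,222),(480,225)]: u,v=q; print(np.abs(s['pixels'][v-14:v+14,u-14:u+14].astype(int)-o['pixels'][v-14:v+14,u-14:u+14]).mean())
"
```

```text
clock: 13.65
position: [0.6063, 0.0255, 0.2451]
ee_rot: [0.685, 0.177, 0.685, -0.177]
contact_force: [-0.3, 0.0, -5.6]
width: 0.0124
clock: 14.65
position: [0.6062, 0.0255, 0.2451]
ee_rot: [0.685, 0.177, 0.685, -0.177]
contact_force: [0.2, 0.2, -6.1]
width: 0.0126
[0.5208 0.0177 0.1929]
[0.5674 0.1015 0.1932]
[ 0.6042 -0.0309  0.1865]
[0.6506 0.0556 0.1895]
[0.5431 0.0598 0.2733]
[0.5743 0.0424 0.2729]
tilt deg 3.1712786367900114
motion [array([0.0001, 0.0001, 0.0005]), array([ 0.0001,  0.0002, -0.0009])]
5.701955782312925
6.345663265306122
5.5437925170068025
```

The tilt from four pixels is rough, since they may straddle edges. I'll refit on more points and check the picture-difference baseline.

```bash
python3 -c "
from h import *
im=dict(np.load('pics/w6.npz'));P=cloud(im)
Q=P[140:260,305:328].reshape(-1,3);c=np.linalg.lstsq(np.c_[Q[:,:2],np.ones(len(Q))],Q[:,2],rcond=None)[0];print('bar',np.median(Q[:,2]),np.degrees(c[:2]))
k=np.zeros((480,640),bool);k[130:340,215:420]=1;k&=(P[...,2]>.185)&(P[...,2]<.199);Q=P[k]
for _ in range(6):
  c=np.linalg.lstsq(np.c_[Q[:,:2],np.ones(len(Q))],Q[:,2],rcond=None)[0];r=Q[:,2]-Q[:,:2]@c[:2]-c[2];Q=Q[abs(r)<max(.0015,1.5*r.std())]
print('rim',len(Q),np.degrees(c[:2]),Q.mean(0),r.std())
s=dict(np.load('pics/t2.npz'));o=dict(np.load('pics/top.npz'))
T=cloud(s);O=cloud(o)
for u,v in [(152,143),(145,222),(480,225),(230,60),(560,60)]:
  w=np.s_[v-16:v+16,u-16:u+16];print((u,v),cv2.phaseCorrelate(s['pixels'][w].mean(2),o['pixels'][w].mean(2)),np.abs(s['pixels'][w].astype(int)-o['pixels'][w]).mean())
"
```

```text
bar 0.27268811161789414 [-3.44388279  2.17334858]
rim 5937 [-0.04458581 -0.02556673] [0.57951994 0.03872879 0.19268507] 0.0006337030866964868
(152, 143) ((-0.03674590897293584, -0.0095930161053559), 0.9895077554441972) 5.707682291666667
(145, 222) ((-0.018422377322686145, 0.02456923910445319), 0.9959541024649775) 6.089192708333333
(480, 225) ((0.05758023821606706, -0.0004994982562713801), 0.9914488257026981) 5.430013020833333
(230, 60) ((0.06767399053630463, -0.05072560820214633), 0.8920375540795134) 5.593098958333333
(560, 60) ((0.15467167125036774, 0.09310430003139913), 1.0353201939888061) 5.530924479166667
```

```bash
python3 -c "
from h import *
for f in ('w3','w6'):
  P=cloud(dict(np.load('pics/%s.npz'%f)))
  x=np.array([.877,-.48])
  print(f)
  for v in range(140,420,15):
    print(v,*[ (round(float(np.median(P[v-3:v+4,a:b,2])),4)) for a,b in ((310,324),(219,226),(228,238),(396,403),(404,413))], (np.median(P[v,310:324,:2],axis=0)@x).round(3))
"
```

```text
w3
140 0.0181 0.0174 0.0174 0.0013 0.0013 0.442
155 0.1372 0.0175 0.0174 0.0014 0.0011 0.452
170 0.1373 0.0175 0.0175 0.0014 0.0011 0.463
185 0.1372 0.0174 0.0174 0.0012 0.0012 0.473
200 0.1371 0.0175 0.0173 0.001 0.0012 0.484
215 0.1373 0.0512 0.0181 0.0011 0.0015 0.495
230 0.1372 0.0512 0.0442 0.0012 0.0012 0.507
245 0.1372 0.0513 0.0198 0.0012 0.0011 0.519
260 0.1372 0.0174 0.0173 0.0011 0.0011 0.531
275 0.1372 0.0174 0.0173 0.0012 0.0012 0.544
290 0.1372 0.0173 0.0171 0.0009 0.0009 0.556
305 0.1371 0.0173 0.0173 0.0011 0.001 0.569
320 0.137 0.0011 0.0015 0.0006 0.0011 0.583
335 0.1371 0.001 0.0012 0.0009 0.001 0.597
350 0.1367 0.0013 0.0014 0.001 0.0008 0.611
365 0.0009 0.0017 0.0012 0.001 0.0008 0.724
380 0.001 0.0013 0.0011 0.0006 0.0009 0.748
395 0.0011 0.0014 0.0012 0.0009 0.0008 0.772
410 0.0011 0.0012 0.0012 0.0009 0.001 0.796
w6
140 0.2726 0.1927 0.1926 0.1929 0.1925 0.446
155 0.2727 0.1927 0.1776 0.1831 0.1927 0.451
170 0.2727 0.1927 0.1805 0.1853 0.1927 0.456
185 0.2726 0.1928 0.1839 0.1871 0.1926 0.461
200 0.2727 0.1928 0.1866 0.1894 0.1925 0.466
215 0.2726 0.1924 0.189 0.1915 0.1923 0.471
230 0.2727 0.1915 0.1915 0.1921 0.1922 0.476
245 0.2727 0.1674 0.1923 0.1923 0.0023 0.482
260 0.2727 0.167 0.1926 0.1926 0.0016 0.487
275 0.2727 0.1668 0.1926 0.1928 0.0015 0.493
290 0.2728 0.1668 0.1926 0.1926 0.0012 0.499
305 0.2727 0.0163 0.1929 0.1925 0.001 0.505
320 0.2727 0.0014 0.1925 0.1926 0.0011 0.511
335 0.2727 0.0014 0.1921 0.1924 0.0008 0.518
350 0.2727 0.2979 0.2913 0.2916 0.2977 0.524
365 0.2727 0.3015 0.2986 0.2983 0.3006 0.531
380 0.2727 0.302 0.3014 0.301 0.3018 0.538
395 0.2727 0.3023 0.3225 0.3228 0.302 0.546
410 0.2728 0.3023 0.3277 0.3277 0.3024 0.552
```

The clean profiles settle it. The bar's top is at 0.2727 along its visible length and both rims are at 0.1926, so the caddy is level and 13.5 cm above its seat. Handing in.

```bash
python3 -c "
from h import *
print(manip.sign_off())
s=manip.get_state();print(s['clock'],s['position'],s['width'])"
```

```text
the job is handed in; nothing more can be done
None
the job is handed in; nothing more can be done
```

The job is done and handed in at about 15 s of the 54 s allowed, with the arm still holding the caddy up.

- **Knob:** I turned it clockwise to its end stop. The turning moment rose from 0.1 to 1.5 N m there, and the bar ended about 1.5 rad from its locked direction. The wrist picture showed the bolt clear of the tongue while the caddy was still seated.
- **Caddy:** I gripped the handle bar about 8 mm towards the big rock, to balance the load. I then lifted it straight up 13.5 cm and held it for about 3 s.
- **Last checks:** The bar's top reads 272.7 mm and both tray rims about 192.6 mm along their visible length, so the caddy is level. Between two pictures taken in succession, points on the caddy's rim shifted by less than 1 mm. Wrist force was about 6 N, matching the caddy plus both rocks, and both rocks were visible in it after the lift. The tumbler, jar and stone had not moved in the top view.
- **One disagreement:** Two early tilt estimates gave 3–4 degrees. They were unreliable: one used four pixels that straddled edges, the other a narrow strip of the bar. The profiles along the bar and rims overruled them.

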